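# Lay out a tweeter circuit in its wiring nests

## Robot

A 7-joint arm with a two-finger parallel gripper is mounted at the origin on the work surface; the furniture and walls round the work are solid. World frame = base frame: x ahead of the robot, y to its left, z up, the work surface at z = 0. Lengths are in m, angles in rad, forces in N, time in s.
With the tool pointing down it reaches from about 0.4 to 0.85 m from the base axis. Payload 10.4 kg.
Tool frame: the origin (TCP) lies at the very end of the fingers, on their centre line; the grasp point (between the pads) lies 19 mm behind it; z points along the fingers, y is the line along which they close (so a half turn about z gives the same grasp; the last joint's range is limited). The gripper opens to 87 mm and grips with 3 to 60 N. Pads are 19 mm wide; open, the fingers measure 117 mm over their backs; the gripper's body (75 mm by 190 mm) begins 51 mm behind the grasp point.
Start: joints at [1.139, 0.332, -0.065, 1.46, 0.022, 1.35, -0.088], TCP at [0.248, -0.574, 0.223] pointing down, gripper open.
Joint ranges: [-2.6, 2.6], [-0.5, 2.12], [-1.47, 1.34], [0.16, 2.42], [-1.27, 4.41], [0.06, 2.06], [-2.6, 2.6]. Speed limits (rad/s): [2.22, 2.22, 2.79, 2.79, 3.14, 3.14, 3.14].

## Interface

Orientations are given as a unit quaternion [x, y, z, w].
In Python, from bench import r gives the robot as it stands.
- The arm moves only by the shell command python3 -m crank 'ROWS' [FORCE]. ROWS is JSON, a list that holds one entry, the list of rows, each a list of 5 numbers: the shift along the tool's x, y, z in mm, then the turn about the tool's z in degrees, then the opening, from -1 (shut) to 1 (fully open). A call has 1 to 20 rows; each row is the pose to reach, as a shift and turn from the pose commanded when the call began, along the tool's axes at that moment; what a row does not reach only later rows make up. A row lasts 1/10 s, in which the tool goes at most 50 mm and 8.59 degrees, less where a joint would pass 70% of its speed; a pose out of reach is approached as far as the arm can. A call with a gripper value outside its range is refused whole. The fingers move at their own pace and stop on an object; FORCE is the grip in N (left out, the last holds). Time passes only in rows, so rows that repeat a pose let the fingers close. It gives the time, the measured TCP pose, the force, the opening and the grip force at its end, in the units of the state.
- r.read_state(): the state, without advancing time (a new reading comes with each control period).
- r.camera(name): name is "side" or "top" or "wrist"; returns a dict with "image" (400x640x3 uint8, red, green, blue), "vfov" (degrees; the focal length in pixels is half the picture's height over the tangent of half this angle, whatever the lens; pixels are square), "cx", "cy" (the principal point, pixels), "eye" and "attitude" of the camera in the world. Camera axes: x right, y down, z forward; pixel columns grow to the right and rows downward; lengths in m; the calibration is good to about 2 mm. The wrist camera is an equidistant fisheye: a pixel r from the principal point sees the ray r / f radians off the axis. A picture is of the moment at which its call begins. There is no depth.
- r.close_job(): hands the job in; it is judged then, once.
The state is a dict: "time": time; "joint_positions": joint angles; "joint_vel": joint speeds; "joint_torque": joint torques, N m; "ee_pos": TCP position; "eef_rot": TCP orientation; "ft_force": force on the tool from outside, world axes, zero at the start; "torque": the same for the moment, N m; "width": finger opening in m; "grip_force": force on a finger pad.
Only numpy, scipy, OpenCV 4.12 (cv2) and the standard library are available. Lean on these libraries where they do the work, as an engineer would, in place of code of your own. Each camera call takes 0.05 s, during which the arm holds its last target. There are 200 camera calls.

## Task

Lay out the tweeter circuit for trial wiring: put the dome tweeter, the round wire coil, the capacitor and the square terminal plate each into the plywood wiring nest whose recess matches its outline, lying flat on the floor of the recess. The tweeter stays face down, so that its flange rests on the ledge of the recess and its dome hangs in the hole; the capacitor lies lengthwise in its recess, and the parts other than the tweeter stay the way up they are. Set the parts down rather than dropping them, and leave the coffee mug where it stands.

Things in the scene. Friction and masses are not known exactly. Their poses are not given: they have to be found in the camera images.
- tweeter_c (a point): Dome tweeter, loose, face down, at first on a round grey felt pad (120 mm across, 10 mm thick, fixed). Round, 30 mm high, 0.3 to 0.5 kg: black flange 76 mm across, 4 mm thick, at the bottom; above it the grey magnet, 55 mm across, 26 mm high, to take it by. Point: on its axis, 15 mm above its underside; its z axis points down.
- coil_c (a point): Crossover coil, loose, lying flat: orange wire on a pale bobbin with two flanges, round, 58 mm across, 22 mm high, 0.11 to 0.23 kg. Point: its centre, 11 mm above its underside; z up.
- cap_c (a point): Yellow film capacitor, loose, lying: body 20 mm wide (x), 34 mm long (y), 21 mm high, 0.02 kg; it does not roll (flat-bottomed). Thin wire leads stick out 25 mm at both ends along y and touch nothing. Point: centre of the body, 10.5 mm above its underside; z up.
- terminal_c (a point): Terminal plate, loose: black, 62 x 62 x 3 mm, 0.07 kg, with two pale upright posts 13 mm thick, tops 24 mm above the underside, 13 mm either side of the middle along y; grip both together (39 mm over their outer sides along y). Point: over the middle of the plate, 12 mm above its underside; x, y along its edges, z up.
- tweeter_nest_seat (a point): Wiring nest, fixed: plywood block 20 mm high, 6 mm deep recess in its top, strip with two brass screws (4 mm high) on its +x side. Tweeter's: largest round recess, 94 mm across; floor a ledge round an open 52 mm hole. Block 116 mm wide (y), 58 mm before the recess centre to 82 mm behind it (+x). Point: recess centre at floor level, 14 mm above the table; x, y along the edges.
- coil_nest_seat (a point): Wiring nest, fixed: plywood block 20 mm high, 6 mm deep recess in its top, strip with two brass screws (4 mm high) on its +x side. Coil's: smaller round recess, 76 mm across, closed felt floor. Block 98 mm wide (y), 49 mm before the recess centre to 73 mm behind it (+x). Point: recess centre at floor level, 14 mm above the table; x, y along the edges.
- terminal_nest_seat (a point): Wiring nest, fixed: plywood block 20 mm high, 6 mm deep recess in its top, strip with two brass screws (4 mm high) on its +x side. Terminal plate's: square recess 80 x 80 mm, felt floor, any quarter turn fits. Block 102 mm wide (y), 51 mm before the recess centre to 75 mm behind it (+x). Point: recess centre at floor level, 14 mm above the table; x, y along the edges.
- cap_nest_seat (a point): Wiring nest, fixed: plywood block 20 mm high, 6 mm deep recess in its top, strip with two brass screws (4 mm high) on its +x side. Capacitor's: small oblong recess, 38 mm (x) by 52 mm (y), felt floor; the body lies lengthwise. Block 74 mm wide (y), 37 mm before the recess centre to 61 mm behind it (+x). Point: recess centre at floor level, 14 mm above the table; x, y along the edges.
- mug: White coffee mug 80 mm across, 92 mm high, loose, handle pointing along its own +y or -y: a bystander among the nests, not to be disturbed. Origin: centre of its underside.
Things that resemble listed ones, but are neither listed nor needed, are in the scene too. Leave any blue or red look-alike of the part that bears tweeter_c alone.

How it is judged:
By the outcome, as a careful person would: the job done as asked, in the order asked, and still so for the second after the job is handed in, with the robot touching nothing.
It also fails if it takes over 99 s, if anything falls off the work surface, if the arm or the gripper's body presses on something with over 40 N, if the wrist force passes 120 N, or if a joint passes its speed limit or range.

## Working session

There is one attempt and no reset: what is moved stays moved. The work goes in short steps, Python scripts to look and compute and a shell command to move; the robot and the scene stay as the last step left them, time stands still between calls to the robot, and variables do not carry over. Pictures are saved under pics/ and viewed, at most 14 in all, crops included, and the job is handed in when it is done.

```bash
ls; mkdir -p pics
cat > h.py <<'E'
import numpy as np, cv2
from scipy.spatial.transform import Rotation as R
from bench import r
def cam(n,save=None):
    c=r.camera(n)
    if save: cv2.imwrite('pics/'+save,c['image'][:,:,::-1])
    return c
def rot(a):
    a=np.array(a,float); return a if a.shape==(3,3) else R.from_quat(a).as_matrix()
def ray(c,n,u,v):
    f=200/np.tan(np.radians(c['vfov'])/2); x,y=u-c['cx'],v-c['cy']
    if n=='wrist':
        q=np.hypot(x,y); t=q/f; d=np.array([x/q*np.sin(t),y/q*np.sin(t),np.cos(t)]) if q>0 else np.array([0,0,1.])
    else: d=np.array([x/f,y/f,1.])
    return rot(c['attitude'])@d
def at(c,n,u,v,z):
    d=ray(c,n,u,v); e=np.array(c['eye']); return (e+d*(z-e[2])/d[2])[:2]
def proj(c,n,p):
    f=200/np.tan(np.radians(c['vfov'])/2); d=rot(c['attitude']).T@(np.array(p)-c['eye'])
    if n=='wrist':
        q=np.hypot(d[0],d[1]); t=np.arctan2(q,d[2]); return np.array([c['cx']+f*t*d[0]/q,c['cy']+f*t*d[1]/q])
    return np.array([c['cx']+f*d[0]/d[2],c['cy']+f*d[1]/d[2]])
def tool(p):
    "world target TCP -> shift in tool axes mm; tool yaw of x and y"
    s=r.read_state(); M=R.from_quat(s['eef_rot']).as_matrix()
    return M.T@(np.array(p)-s['ee_pos'])*1000
E
python3 - <<'E'
from h import *
import pickle
D={}
for n in ('top','side','wrist'):
    c=cam(n,n+'0.png'); D[n]=c; print(n,c['vfov'],c['cx'],c['cy'],np.round(c['eye'],3),np.round(c['attitude'],3).tolist())
pickle.dump(D,open('c0.pkl','wb'))
s=r.read_state(); print(s); print(R.from_quat(s['eef_rot']).as_matrix().round(3))
E
```

```text
pics
top 50.68283646238467 316.45001671003 200.4426036780627 [ 0.232 -0.008  1.361] [0.717, -0.689, 0.074, -0.077]
side 49.22187344434088 321.4591386954409 196.3439735490137 [0.386 1.222 0.563] [-0.03, 0.829, -0.558, 0.032]
wrist 65.70646984690485 318.7209788725276 196.92029225608493 [ 0.322 -0.541  0.384] [0.826, -0.543, -0.082, 0.124]
{'time': 0.15, 'joint_positions': array([ 1.13941713,  0.33271867, -0.06472751,  1.46071056,  0.02160643,
        1.3498973 , -0.08851097]), 'joint_vel': array([ 0.00030057, -0.00207144, -0.00034788, -0.00282222,  0.00061766,
       -0.00048998,  0.00122493]), 'joint_torque': array([ 1.53007320e-03, -6.23636270e+01,  2.51944450e-02, -3.90142822e+01,
       -6.11541630e-02,  3.72443406e-02,  1.23730615e-04]), 'ee_pos': array([ 0.24833482, -0.57324461,  0.22195986]), 'eef_rot': array([ 9.79181623e-01,  2.02985418e-01, -1.25144636e-04, -5.03780415e-04]), 'ft_force': array([ 0.22533428,  1.30608536, -0.71228257]), 'torque': array([ 0.01994647,  0.00598499, -0.03045655]), 'grip_force': 0.0, 'width': 0.0873035520041184}
[[ 0.918  0.398 -0.   ]
 [ 0.398 -0.918  0.001]
 [-0.    -0.001 -1.   ]]
```

View pics/top0.png

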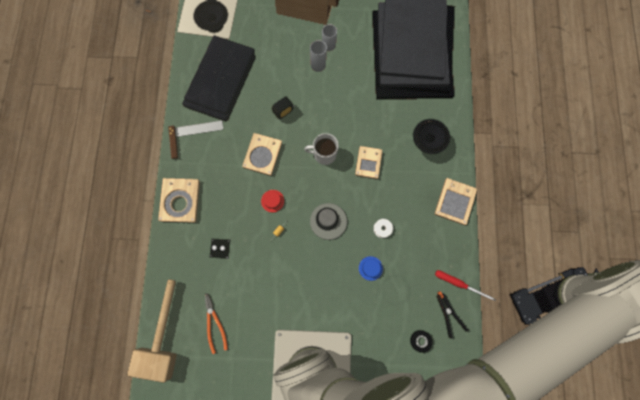

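View pics/side0.png

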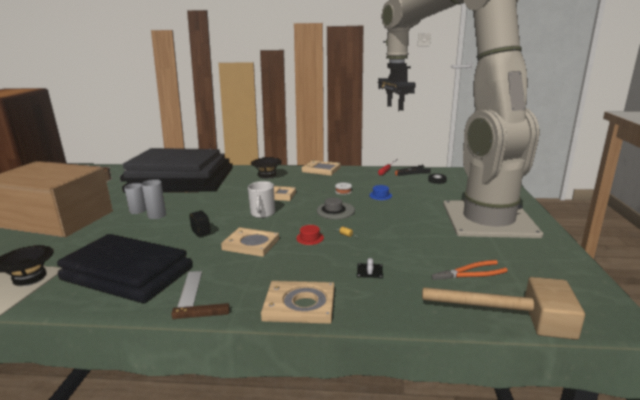

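The top view shows the tweeter on its pad at (327,217), with a red look-alike at (272,201) and a blue one at (371,268). The coil candidates are the white-topped disc at (383,228) and the black ring at (421,342). The capacitor is at (279,231) and the terminal plate at (219,248). The nests are: tweeter (179,201), coil (262,155), capacitor (368,162), terminal (457,201). The mug is at (325,150). One enlarged crop will confirm these.

Run:
```python
from h import *
import pickle
D=pickle.load(open('c0.pkl','rb')); c=D['top']; im=c['image']
cr=im[125:285,155:480]; cv2.imwrite('pics/crop1.png',cv2.resize(cr,(800,394),interpolation=cv2.INTER_CUBIC)[:,:,::-1])
for n,(u,v,z) in dict(tw=(327,217,.03),coil=(383,228,.022),ring=(421,342,.02),cap=(279,231,.015),term=(219,248,.01),mug=(325,150,.09)).items(): print(n,at(c,'top',u,v,z).round(3))
# nests: plywood colour mask -> minAreaRect -> recess centre
hsv=cv2.cvtColor(im,cv2.COLOR_RGB2HSV); print([hsv[p].tolist() for p in ((185,165),(140,265),(152,368),(188,460))])
g=cv2.inRange(hsv,(8,50,150),(28,200,255)); g[:,:150]=0;g[:,485:]=0;g[:120]=0;g[240:]=0
g=cv2.morphologyEx(g,cv2.MORPH_CLOSE,np.ones((3,3)))
for k in cv2.findContours(g,cv2.RETR_EXTERNAL,cv2.CHAIN_APPROX_NONE)[0]:
    if cv2.contourArea(k)<200: continue
    W=np.array([at(c,'top',*p[0],.02) for p in k],np.float32); (x,y),(w,h),a=cv2.minAreaRect(W*1000)
    # long direction(+x of nest)
    th=np.radians(a) if w>h else np.radians(a+90)
    e=np.array([np.cos(th),np.sin(th)]); e*=np.sign(e[0]); print('nest block c',round(x),round(y),'size',round(w),round(h),'yaw',round(np.degrees(np.arctan2(e[1],e[0])),1),'recess',(np.array([x,y])-12*e).round())
```

```text
tw [ 0.469 -0.032]
coil [ 0.442 -0.213]
ring [ 0.098 -0.33 ]
cap [0.419 0.12 ]
term [0.358 0.309]
mug [ 0.673 -0.017]
[[19, 89, 230], [20, 85, 237], [20, 83, 239], [19, 88, 229]]
nest block c 542 -449 size 107 130 yaw -18.8 recess [ 530. -445.]
nest block c 509 454 size 143 119 yaw 1.0 recess [497. 454.]
nest block c 663 -162 size 77 103 yaw -7.6 recess [ 652. -161.]
nest block c 678 193 size 101 126 yaw -14.3 recess [666. 196.]
```

View pics/crop1.png

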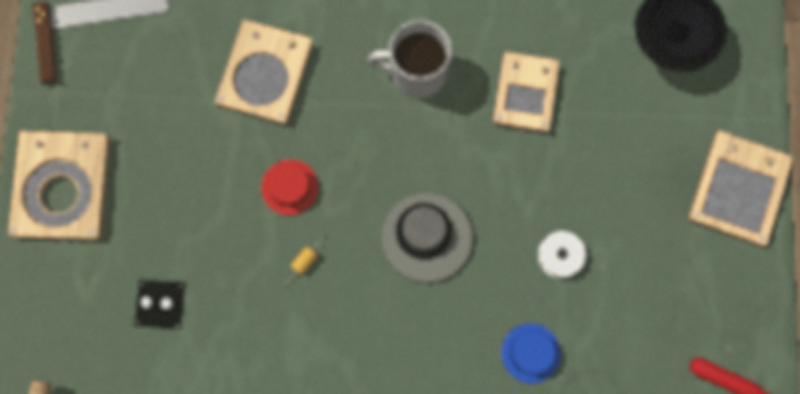

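The crop confirms all of these. The tweeter is the grey and black one on the felt at crop (425,232); the red (290,187) and blue (531,352) ones are the look-alikes. The coil is the pale disc with a small hole at (562,254). It is the right size, and the side view shows orange beneath it. The black ring lies at x≈0.1 m, out of reach. Measured nest sizes are within 1–5 mm of the given ones.

```bash
cat >> h.py <<'E'
def plan(x,y,z,ang):
    "tool shift mm and turn deg so TCP at x,y,z with closing line at world angle ang (mod 180)"
    s=r.read_state(); M=R.from_quat(s['eef_rot']).as_matrix()
    t=-((ang-np.degrees(np.arctan2(M[1,1],M[0,1]))+90)%180-90)
    print('shift',tool((x,y,z)).round(1),'turn',round(t,1),'now',s['ee_pos'].round(4),'t',round(s['time'],2),'j7',s['joint_positions'][6].round(2),'w',round(s['width'],4))
E
python3 - <<'E'
from h import *
import pickle
plan(.469,-.032,.15,91)
D=pickle.load(open('c0.pkl','rb')); c=D['top']
print('tw top z.04', at(c,'top',155+424*325/800,125+231*325/800,.04).round(4), 'coil',at(c,'top',155+562*325/800,125+254*325/800,.022).round(4),'cap',at(c,'top',155+304*325/800,125+261*325/800,.015).round(4),'term',at(c,'top',155+156.5*325/800,125+303*325/800,.02).round(4))
E
```

```text
shift [ 417.6 -408.8   72.4] turn 22.4 now [ 0.2483 -0.5732  0.222 ] t 0.15 j7 -0.09 w 0.0873
tw top z.04 [ 0.4609 -0.0331] coil [ 0.441  -0.2137] cap [0.4193 0.1215] term [0.3564 0.3077]
```

```bash
python3 -m crank '[[[40,-40,0,8,1],[80,-80,10,15,1],[115,-115,20,22,1],[150,-150,30,22.4,1],[185,-185,40,22.4,1],[220,-220,50,22.4,1],[255,-255,60,22.4,1],[290,-290,72,22.4,1],[325,-325,72,22.4,1],[360,-360,72,22.4,1],[395,-395,72,22.4,1],[410,-411,72,22.4,1],[410,-411,72,22.4,1],[410,-411,72,22.4,1],[410,-411,72,22.4,1]]]' 30
python3 - <<'E'
from h import *
import pickle
c=cam('wrist','w1.png'); pickle.dump(c,open('c1.pkl','wb')); print(proj(c,'wrist',(.461,-.033,.04)), np.round(c['eye'],3))
E
```

```text
time: 1.65
ee_pos: [0.4609, -0.0345, 0.1503]
eef_rot: [1.0, 0.008, -0.0, 0.0]
ft_force: [-0.0, -0.2, -0.4]
width: 0.0868
grip_force: 0.0
[317.17629108 193.14631972] [ 0.541 -0.033  0.312]
```

View pics/w1.png

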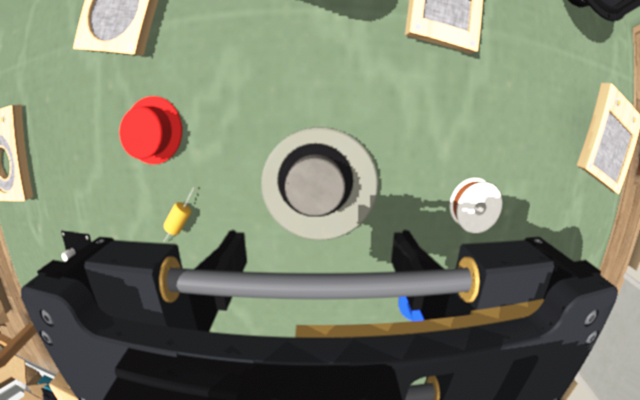

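The wrist view shows the tweeter's magnet top at (316,184), the coil's hole at (481,208) and the capacitor at (177,218), with leads running from (193,189) to (164,241).

Run:
```python
from h import *
import pickle
c=pickle.load(open('c1.pkl','rb'))
g=cv2.cvtColor(c['image'],cv2.COLOR_RGB2HSV)
print('px',g[184,316],g[160,300],g[210,316],g[180,345], g[230,320])
tw=at(c,'wrist',316,184,.04); print('tw',tw.round(4),'edges',at(c,'wrist',285,184,.04).round(4),at(c,'wrist',351,184,.04).round(4),at(c,'wrist',316,215,.04).round(4),at(c,'wrist',316,154,.04).round(4))
print('coil',at(c,'wrist',481,208,.022).round(4))
y=cv2.inRange(g,(20,120,100),(32,255,255)); y[:,:150]=0;y[:,205:]=0;y[:195]=0;y[245:]=0
m=cv2.moments(y,True); print('cap',at(c,'wrist',m['m10']/m['m00'],m['m01']/m['m00'],.014).round(4),m['m00'])
a=at(c,'wrist',193,189,.0105);b=at(c,'wrist',164,241,.0105); d=a-b; print('lead dir',np.degrees(np.arctan2(d[1],d[0])),np.hypot(*d))
plan(*tw,.018,91)
```

```text
px [ 17  28 175] [ 20  27 112] [ 17  27 179] [ 0 16 31] [ 27  25 206]
tw [ 0.4696 -0.0318] edges [ 0.4693 -0.0035] [ 0.4702 -0.0637] [ 0.4396 -0.0322] [ 0.4972 -0.0314]
coil [ 0.4419 -0.2126]
cap [0.422  0.1229] 550.0
lead dir -36.17543181204457 0.07921839297745431
shift [  8.8  -2.8 132.4] turn -0.1 now [ 0.4609 -0.0347  0.1504] t 1.7 j7 -1.61 w 0.0872
```

```bash
python3 -m crank '[[[8,-1.5,40,0,1],[8,-1.5,80,0,1],[8,-1.5,110,0,1],[8,-1.5,125,0,1],[8,-1.5,132,0,1],[8,-1.5,132,0,1],[8,-1.5,132,0,1],[8,-1.5,132,0,-1],[8,-1.5,132,0,-1],[8,-1.5,132,0,-1],[8,-1.5,132,0,-1],[8,-1.5,132,0,-1],[8,-1.5,132,0,-1],[8,-1.5,132,0,-1]]]' 30
```

```text
time: 3.1
ee_pos: [0.4694, -0.0316, 0.0187]
eef_rot: [1.0, 0.009, 0.0, -0.0]
ft_force: [-1.2, 1.9, 3.9]
width: 0.0541
grip_force: 30.1
```

```bash
python3 -m crank '[[[0,0,-10,0,-1],[0,0,-30,0,-1],[0,0,-60,0,-1],[2,-20,-100,0,-1],[5,-55,-110,0,-1],[7,-95,-110,0,-1],[9,-135,-110,0,-1],[11,-175,-110,0,-1],[13,-215,-110,0,-1],[15,-255,-110,0,-1],[17,-295,-110,0,-1],[19,-335,-110,0,-1],[22,-375,-110,0,-1],[24,-415,-110,0,-1],[26,-450,-110,0,-1],[27,-475,-110,0,-1],[28,-486,-110,0,-1],[28,-486,-110,0,-1],[28,-486,-110,0,-1]]]'
python3 - <<'E'
from h import *
import pickle
c=cam('wrist','w2.png'); pickle.dump(c,open('c2.pkl','wb')); print(proj(c,'wrist',(.497,.454,.02)), np.round(c['eye'],3))
E
```

```text
time: 5.0
ee_pos: [0.4886, 0.4539, 0.1283]
eef_rot: [1.0, 0.009, -0.0, 0.001]
ft_force: [-0.1, 0.5, -4.3]
width: 0.0544
grip_force: 30.0
[318.73363145 184.95899995] [0.569 0.456 0.29 ]
```

View pics/w2.png

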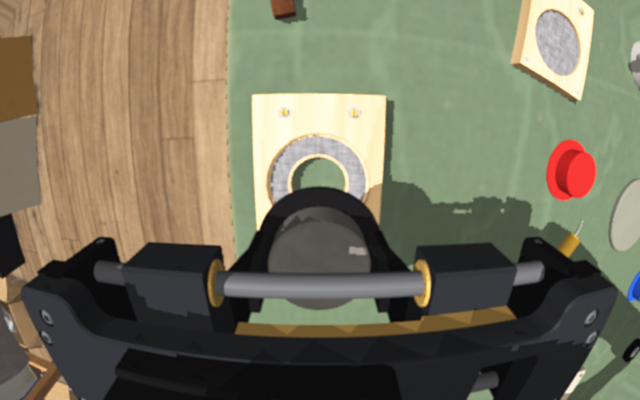

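The wrist view shows the nest with its block corners at (252,95) and (386,95). The recess rim is at left (268,184), right (371,184) and top (319,134). The tweeter is held level.

Run:
```python
from h import *
import pickle
c=pickle.load(open('c2.pkl','rb'))
p=lambda u,v: at(c,'wrist',u,v,.02)
a,b=p(252,95),p(386,95); print('block corners',a.round(4),b.round(4),np.hypot(*(a-b)).round(4))
d=(a-b)/np.hypot(*(a-b)); n=np.array([d[1],-d[0]]); print('centre',((a+b)/2-n*.082).round(4), 'rim',p(268,184).round(4),p(371,184).round(4),p(319,134).round(4))
print('magnet axis check',[at(c,'wrist',u,v,.15).round(4) for u,v in((268,256),(371,256))])
plan(.497,.454,.024,91)
```

```text
block corners [0.5774 0.5134] [0.5795 0.3969] 0.1166
centre [0.4965 0.4537] rim [0.4972 0.5001] [0.4988 0.4064] [0.543  0.4546]
magnet axis check [array([0.4935, 0.4803]), array([0.4944, 0.4273])]
shift [  8.1  -0.6 104.4] turn -0.0 now [0.4889 0.4534 0.1284] t 5.05 j7 -2.58 w 0.0541
```

```bash
python3 -m crank '[[[8,0,30,0,-1],[8,0,60,0,-1],[8,0,80,0,-1],[8,0,92,0,-1],[8,0,98,0,-1],[8,0,102,0,-1],[8,0,104,0,-1],[8,0,105,0,-1],[8,0,105.7,0,-1],[8,0,105.7,0,-1],[8,0,105.7,0,-1]]]'
python3 - <<'E'
from h import *
s=r.read_state(); print(s['ee_pos'],s['ft_force'])
E
```

```text
time: 6.15
ee_pos: [0.4967, 0.4549, 0.0231]
eef_rot: [1.0, 0.009, 0.0, -0.0]
ft_force: [-0.4, 0.4, -3.7]
width: 0.0545
grip_force: 30.0
[0.49673985 0.4549336  0.0231161 ] [-0.40175108  0.40063313 -3.65618703]
```

```bash
python3 -m crank '[[[0,0,0.5,0,-1],[0,0,0.8,0,-1],[0,0,0.8,0,-1]]]'; python3 -m crank '[[[0,0,0.5,0,-1],[0,0,0.5,0,-1]]]'
```

```text
time: 6.45
ee_pos: [0.4968, 0.4549, 0.0229]
eef_rot: [1.0, 0.009, 0.0, -0.0]
ft_force: [-2.4, -2.8, 4.4]
width: 0.0544
grip_force: 30.1
time: 6.65
ee_pos: [0.4967, 0.455, 0.0229]
eef_rot: [1.0, 0.009, 0.0, -0.0]
ft_force: [-3.4, -3.9, 8.3]
width: 0.0542
grip_force: 30.1
```

```bash
python3 -m crank '[[[0,0,-0.6,0,0.35],[0,0,-0.6,0,0.45],[0,0,-0.6,0,0.55],[0,0,-0.6,0,0.6],[0,0,-0.6,0,0.6],[0,0,-8,0,0.6],[0,0,-25,0,0.6],[0,0,-60,0,0.8],[0,0,-110,0,1],[0,0,-110,0,1]]]'
python3 - <<'E'
from h import *
c=cam('top'); cv2.imwrite('pics/t2.png',cv2.resize(c['image'][150:250,135:255],(600,500),interpolation=cv2.INTER_CUBIC)[:,:,::-1])
plan(.441,-.213,.15,76)
E
```

```text
time: 7.65
ee_pos: [0.4989, 0.4581, 0.141]
eef_rot: [1.0, 0.009, 0.004, -0.004]
ft_force: [0.1, 1.0, 0.9]
width: 0.0838
grip_force: 0.0
shift [-69.  668.7 -16.8] turn 15.0 now [0.4981 0.4569 0.1374] t 7.7 j7 -2.55 w 0.0851
```

```bash
python3 -m crank '[[[0,0,-10,0,1],[0,30,-12,0,1],[-4,70,-12,4,1],[-8,115,-12,8,1],[-12,160,-12,12,1],[-16,205,-12,15,1],[-20,250,-12,15,1],[-25,295,-12,15,1],[-30,340,-12,15,1],[-35,385,-12,15,1],[-40,430,-12,15,1],[-45,475,-12,15,1],[-50,520,-12,15,1],[-56,565,-12,15,1],[-61,610,-12,15,1],[-66,650,-12,15,1],[-69,668,-12,15,1],[-69,668,-12,15,1],[-69,668,-12,15,1]]]'
python3 - <<'E'
from h import *
import pickle
c=cam('wrist'); pickle.dump(c,open('c3.pkl','wb')); 
t=cam('top'); 
A=cv2.resize(c['image'][100:300,200:440],(480,400)); B=cv2.resize(t['image'][150:250,135:255],(320,267),interpolation=cv2.INTER_CUBIC)
o=np.zeros((400,800,3),np.uint8); o[:,:480]=A; o[:267,480:]=B; cv2.imwrite('pics/w3.png',o[:,:,::-1])
print(proj(c,'wrist',(.442,-.2126,.022)))
plan(.442,-.213,.15,76)
E
```

```text
time: 9.6
ee_pos: [0.4393, -0.2136, 0.1433]
eef_rot: [0.993, -0.122, -0.0, -0.0]
ft_force: [0.8, 0.4, 0.1]
width: 0.087
grip_force: 0.0
[316.9860675  187.58203804]
shift [ 2.2 -0.4 -6.5] turn 0.1 now [ 0.4398 -0.2128  0.1435] t 9.7 j7 -1.47 w 0.0875
```

View pics/w3.png

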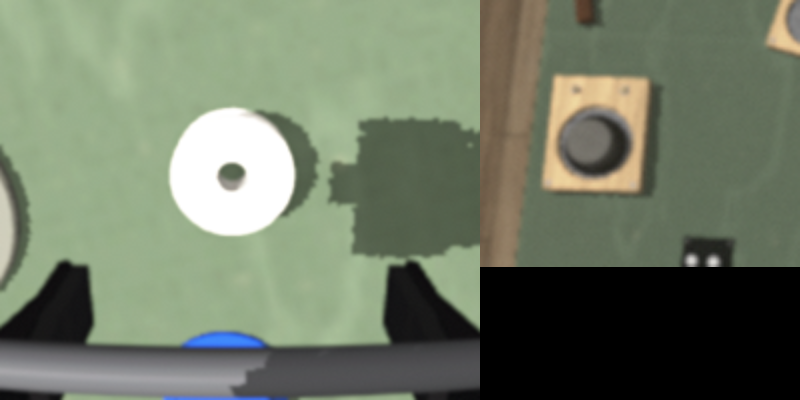

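The tweeter sits concentric in its recess. The coil's centre is at (316,186) in the wrist image, 1–2 px from where I predicted it.

```bash
python3 -m crank '[[[2.5,0,40,0,1],[2.5,0,80,0,1],[2.5,0,110,0,1],[2.5,0,128,0,1],[2.5,0,135.5,0,1],[2.5,0,135.5,0,1],[2.5,0,135.5,0,1],[2.5,0,135.5,0,-1],[2.5,0,135.5,0,-1],[2.5,0,135.5,0,-1],[2.5,0,135.5,0,-1],[2.5,0,135.5,0,-1],[2.5,0,135.5,0,-1]]]' 25
python3 - <<'E'
from h import *
plan(.666,.196,.12,76)
E
```

```text
time: 11.0
ee_pos: [0.4423, -0.2146, 0.0083]
eef_rot: [0.993, -0.122, 0.0, -0.0]
ft_force: [0.0, 2.1, 3.6]
width: 0.0536
grip_force: 25.0
shift [ 118.1 -452.5 -111.5] turn 0.0 now [ 0.4423 -0.2146  0.0083] t 11.0 j7 -1.49 w 0.0536
```

```bash
python3 -m crank '[[[0,0,-8,0,-1],[0,0,-25,0,-1],[0,0,-60,0,-1],[0,0,-105,0,-1],[5,-25,-150,0,-1],[12,-60,-150,0,-1],[20,-100,-150,0,-1],[30,-140,-150,0,-1],[40,-180,-150,0,-1],[51,-220,-150,0,-1],[62,-260,-150,0,-1],[73,-300,-150,0,-1],[84,-340,-150,0,-1],[95,-380,-150,0,-1],[106,-415,-150,0,-1],[114,-442,-150,0,-1],[118,-453,-150,0,-1],[118,-453,-150,0,-1],[118,-453,-150,0,-1]]]'
python3 - <<'E'
from h import *
import pickle
c=cam('wrist','w4.png'); pickle.dump(c,open('c4.pkl','wb')); print(proj(c,'wrist',(.666,.196,.02)))
plan(.666,.196,.025,76)
E
```

```text
time: 12.9
ee_pos: [0.6657, 0.1946, 0.1579]
eef_rot: [0.993, -0.122, -0.0, 0.001]
ft_force: [-0.4, -0.1, -1.2]
width: 0.0538
grip_force: 25.0
[316.95826297 185.6032577 ]
shift [ -0.3  -2.1 133.1] turn -0.1 now [0.6658 0.1941 0.1581] t 12.95 j7 -2.28 w 0.0535
```

View pics/w4.png

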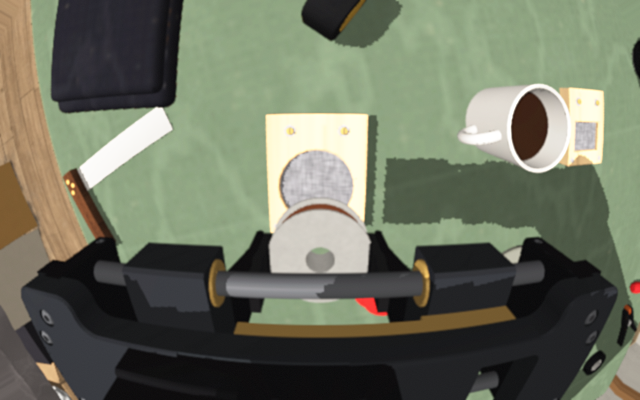

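The coil is held level, with its hole at (319,261). The nest's back corners are at (265,114) and (368,114), and the recess is centred near (317,186).

Run:
```python
from h import *
import pickle
c=pickle.load(open('c4.pkl','rb'))
a,b=at(c,'wrist',265,114,.02),at(c,'wrist',368,114,.02); d=(a-b)/np.hypot(*(a-b)); n=np.array([d[1],-d[0]])
print(np.hypot(*(a-b)),'nest',((a+b)/2-n*.073).round(4),'rim',at(c,'wrist',280,186,.02).round(4),at(c,'wrist',355,186,.02).round(4))
print('coil held',at(c,'wrist',319,261,.172).round(4)); plan(*((a+b)/2-n*.073),.0223,76)
```

```text
0.09940091820694097 nest [0.665  0.1968] rim [0.6747 0.2322] [0.6563 0.159 ]
coil held [0.6643 0.1948]
shift [ -1.4  -2.6 135.8] turn -0.1 now [0.6658 0.1941 0.1581] t 12.95 j7 -2.28 w 0.0535
```

```bash
python3 -m crank '[[[0,-1.5,40,0,-1],[0,-1.5,80,0,-1],[0,-1.5,105,0,-1],[0,-1.5,120,0,-1],[0,-1.5,128,0,-1],[0,-1.5,131,0,-1],[0,-1.5,133,0,-1],[0,-1.5,134.5,0,-1],[0,-1.5,134.5,0,-1],[0,-1.5,134.5,0,-1]]]'; python3 -m crank '[[[0,0,0.5,0,-1],[0,0,1,0,-1],[0,0,1,0,-1]]]'
```

```text
time: 13.95
ee_pos: [0.6666, 0.1977, 0.0242]
eef_rot: [0.993, -0.122, 0.0, -0.0]
ft_force: [-0.6, -0.0, -1.9]
width: 0.0539
grip_force: 25.0
time: 14.25
ee_pos: [0.6663, 0.1976, 0.0226]
eef_rot: [0.993, -0.122, 0.0, -0.0]
ft_force: [0.9, -0.5, -1.4]
width: 0.0537
grip_force: 25.0
```

```bash
python3 -m crank '[[[0,0,0.4,0,-1],[0,0,0.8,0,-1],[0,0,0.8,0,-1]]]'
```

```text
time: 14.55
ee_pos: [0.6665, 0.1976, 0.0224]
eef_rot: [0.993, -0.122, 0.0, -0.0]
ft_force: [-1.5, -2.0, 4.5]
width: 0.0538
grip_force: 25.0
```

```bash
python3 -m crank '[[[0,0,-0.6,0,0.3],[0,0,-0.6,0,0.45],[0,0,-0.6,0,0.6],[0,0,-0.6,0,0.65],[0,0,-0.6,0,0.65],[0,0,-6,0,0.65],[0,0,-25,0,0.65],[0,0,-60,0,0.8],[0,0,-100,0,1],[0,0,-128,0,1],[0,0,-128,0,1],[0,0,-128,0,1]]]'
python3 - <<'E'
from h import *
import pickle
plan(.421,.122,.15,54)
c=cam('wrist'); cv2.imwrite('pics/w5.png',c['image'][80:280,200:440,::-1])
E
```

```text
time: 15.75
ee_pos: [0.6665, 0.1977, 0.1505]
eef_rot: [0.993, -0.122, 0.001, -0.0]
ft_force: [-0.8, -0.3, -1.1]
width: 0.0868
grip_force: 0.0
shift [-2.199e+02  1.328e+02  2.000e-01] turn 22.0 now [0.6665 0.1977 0.1505] t 15.75 j7 -2.28 w 0.0868
```

View pics/w5.png

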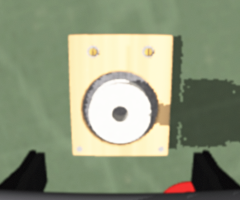

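The coil lies flat inside its recess, centred at crop (120,113). Next is the capacitor.

```bash
python3 -m crank '[[[-10,6,0,-8.5,1],[-22,13,0,-17,1],[-36,21,0,-25.5,1],[-50,30,0,-34,1],[-64,39,0,-42.5,1],[-78,47,0,-51,1],[-92,56,0,-59.5,1],[-106,64,0,-68,1],[-120,72,0,-76.5,1],[-134,81,0,-85,1],[-148,89,0,-93.5,1],[-162,98,0,-102,1],[-176,106,0,-110.5,1],[-190,115,0,-119,1],[-204,123,0,-127.5,1],[-220,133,0,-136,1],[-220,133,0,-144.5,1],[-220,133,0,-153,1],[-220,133,0,-158,1],[-220,133,0,-158,1]]]'
python3 - <<'E'
from h import *
import pickle
plan(.422,.123,.15,54)
c=cam('wrist','w6.png');pickle.dump(c,open('c6.pkl','wb')); print(np.round(c['eye'],3),proj(c,'wrist',(.422,.123,.021)))
g=cv2.cvtColor(c['image'],cv2.COLOR_RGB2HSV); y=cv2.inRange(g,(20,120,100),(32,255,255))
n,l,st,ce=cv2.connectedComponentsWithStats(y)
for i in range(1,n):
    if st[i,4]>150: print(st[i],ce[i],at(c,'wrist',*ce[i],.017).round(4))
E
```

```text
time: 17.8
ee_pos: [0.4199, 0.1214, 0.1488]
eef_rot: [0.308, 0.951, -0.0, -0.001]
ft_force: [0.2, 0.4, -0.3]
width: 0.0868
grip_force: 0.0
shift [-0.8  2.5 -1.2] turn 0.1 now [0.4199 0.1214 0.1488] t 17.8 j7 0.56 w 0.0868
[0.354 0.169 0.311] [321.95468852 190.56322173]
[312 169  22  36 746] [322.29088472 185.9919571 ] [0.4193 0.1254]
[159 260  14  41 152] [163.63815789 281.46710526] [ 0.4025 -0.1029]
```

View pics/w6.png

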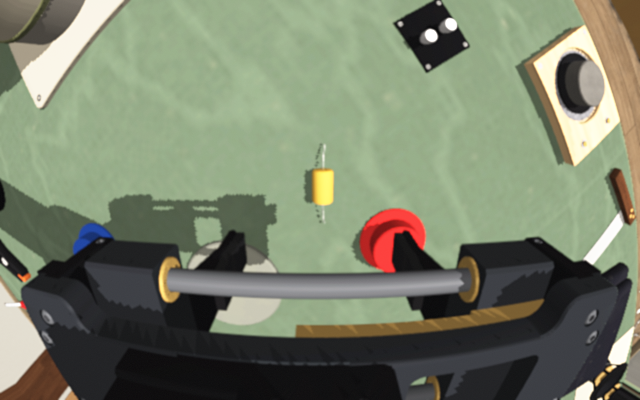

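The capacitor's body is at (322,186) with its leads vertical in the image, so it is aligned with the closing line. The red look-alike at (392,240) is close, so I narrow the opening before going down.

```bash
python3 -m crank '[[[1.5,2.8,30,0,0.2],[1.5,2.8,60,0,0.2],[1.5,2.8,85,0,0.2],[1.5,2.8,110,0,0.2],[1.5,2.8,130,0,0.2],[1.5,2.8,138,0,0.2],[1.5,2.8,140.8,0,0.2],[1.5,2.8,140.8,0,0.2],[1.5,2.8,140.8,0,0.2],[1.5,2.8,140.8,0,-1],[1.5,2.8,140.8,0,-1],[1.5,2.8,140.8,0,-1],[1.5,2.8,140.8,0,-1],[1.5,2.8,140.8,0,-1],[1.5,2.8,140.8,0,-1]]]' 12
python3 - <<'E'
from h import *
plan(.652,-.161,.16,-7.6)
E
```

```text
time: 19.35
ee_pos: [0.4211, 0.1248, 0.009]
eef_rot: [0.309, 0.951, -0.0, 0.0]
ft_force: [0.3, -0.2, 0.9]
width: 0.0209
grip_force: 12.0
shift [-354.8  -95.7 -150.9] turn 61.6 now [0.4211 0.1248 0.009 ] t 19.35 j7 0.36 w 0.0209
```

```bash
python3 -m crank '[[[0,0,-8,0,-1],[0,0,-25,0,-1],[0,0,-65,0,-1],[0,0,-110,0,-1],[-20,-5,-150,8,-1],[-50,-13,-151,16,-1],[-85,-23,-151,24,-1],[-120,-32,-151,32,-1],[-155,-42,-151,40,-1],[-190,-51,-151,48,-1],[-225,-61,-151,56,-1],[-260,-70,-151,61.6,-1],[-295,-80,-151,61.6,-1],[-325,-88,-151,61.6,-1],[-345,-93,-151,61.6,-1],[-354.8,-95.7,-151,61.6,-1],[-354.8,-95.7,-151,61.6,-1],[-354.8,-95.7,-151,61.6,-1]]]'
python3 - <<'E'
from h import *
import pickle
c=cam('wrist','w7.png'); pickle.dump(c,open('c7.pkl','wb')); print(proj(c,'wrist',(.652,-.161,.02)))
plan(.652,-.161,.023,-7.6)
E
```

```text
time: 21.15
ee_pos: [0.6516, -0.1597, 0.1602]
eef_rot: [0.752, 0.659, 0.0, -0.0]
ft_force: [0.7, 0.0, 0.3]
width: 0.0208
grip_force: 12.0
[320.1028688  186.89576989]
shift [ -1.5   0.6 137.3] turn 0.1 now [ 0.6516 -0.1595  0.1603] t 21.2 j7 -0.1 w 0.021
```

View pics/w7.png

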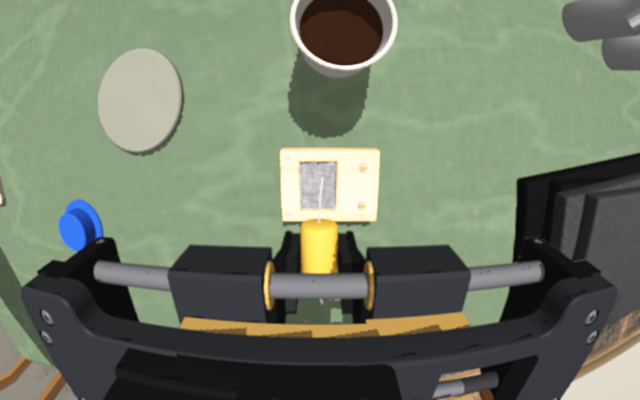

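The capacitor is held along the nest's lengthwise axis, with the mug clear beyond it. The recess spans (300–337, 161–210) and the block corners are at (281,149), (379,149), (377,221) and (281,221).

Run:
```python
from h import *
import pickle
c=pickle.load(open('c7.pkl','rb')); q=lambda u,v,z=.02: at(c,'wrist',u,v,z)
P=np.array([q(281,149),q(379,149),q(377,221),q(281,221)]); e=(P[1]-P[0]+P[2]-P[3]); e/=np.hypot(*e)
print('yaw',np.degrees(np.arctan2(e[1],e[0])),'size',np.hypot(*(P[1]-P[0])),np.hypot(*(P[3]-P[0])),'centre',P.mean(0)-.012*e)
Q=np.array([q(300,161),q(337,161),q(337,210),q(300,210)]); print('recess',Q.mean(0))
# cap: body edges at z .16-.009+.0105
print('cap far end', q(319,220,.172), 'lead tip',q(321,178,.162))
plan(*(P.mean(0)-.012*e),.024,-7.6)
```

```text
yaw -7.4815015562725105 size 0.09708965003765158 0.07601309930020793 centre [ 0.64992957 -0.15982389]
recess [ 0.65051431 -0.15986661]
cap far end [ 0.65393861 -0.1374539 ] lead tip [ 0.65761406 -0.11777443]
shift [ -0.6  -1.6 136.3] turn 0.1 now [ 0.6516 -0.1595  0.1603] t 21.2 j7 -0.1 w 0.021
```

```bash
python3 -m crank '[[[-0.5,-1.2,40,0,-1],[-0.5,-1.2,80,0,-1],[-0.5,-1.2,108,0,-1],[-0.5,-1.2,122,0,-1],[-0.5,-1.2,130,0,-1],[-0.5,-1.2,133,0,-1],[-0.5,-1.2,135,0,-1],[-0.5,-1.2,136,0,-1],[-0.5,-1.2,136,0,-1],[-0.5,-1.2,136,0,-1]]]'; python3 -m crank '[[[0,0,0.5,0,-1],[0,0,1,0,-1],[0,0,1,0,-1]]]'; python3 -m crank '[[[0,0,0.4,0,-1],[0,0,0.8,0,-1],[0,0,0.8,0,-1]]]'
```

```text
time: 22.2
ee_pos: [0.651, -0.1615, 0.0246]
eef_rot: [0.752, 0.659, 0.0, 0.0]
ft_force: [0.1, -0.9, -0.1]
width: 0.0208
grip_force: 12.0
time: 22.5
ee_pos: [0.6508, -0.1614, 0.0231]
eef_rot: [0.752, 0.659, 0.0, 0.0]
ft_force: [0.1, 0.5, 2.3]
width: 0.0212
grip_force: 12.0
time: 22.8
ee_pos: [0.6508, -0.1614, 0.0231]
eef_rot: [0.752, 0.659, -0.0, 0.0]
ft_force: [-3.9, 0.3, 8.9]
width: 0.0209
grip_force: 12.0
```

```bash
python3 -m crank '[[[0,0,-0.8,0,-0.45],[0,0,-0.8,0,-0.3],[0,0,-0.8,0,-0.2],[0,0,-0.8,0,-0.2],[0,0,-0.8,0,-0.2],[0,0,-6,0,-0.2],[0,0,-25,0,-0.2],[0,0,-60,0,-0.2],[0,0,-105,0,0.3],[0,0,-130,0,0.3],[0,0,-130,0,0.3],[0,0,-130,0,0.3]]]'
python3 - <<'E'
from h import *
import pickle
c=cam('wrist'); cv2.imwrite('pics/w8.png',c['image'][0:280,200:440,::-1])
d=pickle.load(open('c6.pkl','rb')); a,b=at(d,'wrist',430.5,36.5,.024),at(d,'wrist',450.5,24.5,.024); v=b-a
ang=np.degrees(np.arctan2(v[1],v[0])); print('posts',a,b,np.hypot(*v),'ang',ang,'mid',(a+b)/2)
plan(*((a+b)/2),.15,ang)
E
```

```text
time: 24.0
ee_pos: [0.6509, -0.1614, 0.1528]
eef_rot: [0.752, 0.659, 0.0, 0.001]
ft_force: [0.5, 0.0, -0.7]
width: 0.0545
grip_force: 0.0
posts [0.35812156 0.2961086 ] [0.3582579  0.32258121] 0.026472961141215053 ang 89.70491201802768 mid [0.35818973 0.3093449 ]
shift [ 428.1 -351.7    1.8] turn 82.7 now [ 0.6503 -0.1614  0.1516] t 24.05 j7 -0.1 w 0.0553
```

View pics/w8.png

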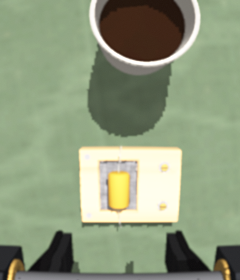

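The capacitor lies lengthwise in its recess at crop (119,189), and the mug has not moved. Last is the terminal plate.

```bash
python3 -m crank '[[[15,-12,0,6,0.3],[40,-33,0,14,0.3],[70,-58,0,22,0.3],[100,-82,0,30,0.4],[130,-107,0,38,0.4],[160,-131,0,46,0.4],[190,-156,0,54,0.4],[220,-181,0,62,0.4],[250,-205,0,70,0.4],[280,-230,0,78,0.4],[310,-255,0,82.7,0.4],[340,-279,0,82.7,0.4],[370,-304,0,82.7,0.4],[400,-329,0,82.7,0.4],[418,-343,0,82.7,0.4],[428,-352,0,82.7,0.4],[428,-352,0,82.7,0.4],[428,-352,0,82.7,0.4]]]'
python3 - <<'E'
from h import *
import pickle
c=cam('wrist'); pickle.dump(c,open('c9.pkl','wb')); cv2.imwrite('pics/w9.png',cv2.resize(c['image'][100:280,200:440],(720,540))[:,:,::-1]); print(proj(c,'wrist',(.358,.309,.024)))
plan(.358,.309,.008,89.7)
E
```

```text
time: 25.85
ee_pos: [0.3582, 0.3084, 0.1513]
eef_rot: [1.0, -0.002, -0.001, 0.001]
ft_force: [0.6, -0.5, -0.5]
width: 0.0611
grip_force: 0.0
[318.10371007 188.41086166]
shift [ -0.5  -1.  143.5] turn -0.0 now [0.3586 0.3081 0.1515] t 25.9 j7 -2.44 w 0.061
```

View pics/w9.png

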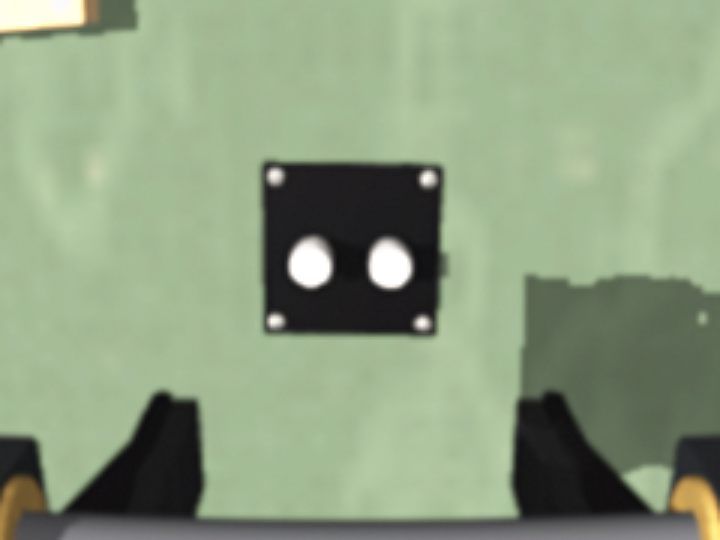

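The posts are at crop (311,263) and (390,263), level with the closing line and within about 1 px of the prediction.

```bash
python3 -m crank '[[[0,-1.5,40,0,0.4],[0,-1.5,80,0,0.4],[0,-1.5,112,0,0.4],[0,-1.5,130,0,0.4],[0,-1.5,140,0,0.4],[0,-1.5,143,0,0.4],[0,-1.5,143,0,0.4],[0,-1.5,143,0,0.4],[0,-1.5,143,0,-1],[0,-1.5,143,0,-1],[0,-1.5,143,0,-1],[0,-1.5,143,0,-1],[0,-1.5,143,0,-1],[0,-1.5,143,0,-1]]]' 20
python3 - <<'E'
from h import *
plan(.530,-.445,.15,71.2)
E
```

```text
time: 27.3
ee_pos: [0.3584, 0.3108, 0.0093]
eef_rot: [1.0, -0.002, 0.0, 0.0]
ft_force: [-0.9, -0.7, 4.1]
width: 0.0377
grip_force: 20.0
shift [ 175.4  755.  -140.6] turn 18.5 now [0.3584 0.3108 0.0093] t 27.3 j7 -2.57 w 0.0377
```

```bash
python3 -m crank '[[[0,0,-8,0,-1],[0,0,-25,0,-1],[0,0,-65,0,-1],[3,12,-110,0,-1],[10,45,-140,0,-1],[20,85,-141,0,-1],[30,128,-141,0,-1],[40,172,-141,0,-1],[50,216,-141,0,-1],[60,260,-141,0,-1],[71,304,-141,0,-1],[81,348,-141,4,-1],[91,392,-141,8,-1],[101,436,-141,12,-1],[111,480,-141,16,-1],[121,522,-141,18.5,-1],[131,562,-141,18.5,-1],[138,595,-141,18.5,-1],[142,612,-141,18.5,-1],[142,612,-141,18.5,-1]]]'
python3 - <<'E'
from h import *
plan(.530,-.445,.15,71.2)
E
```

```text
time: 29.3
ee_pos: [0.4967, -0.3045, 0.1501]
eef_rot: [0.986, -0.165, -0.0, 0.0]
ft_force: [-0.5, 0.1, -0.5]
width: 0.038
grip_force: 20.0
shift [7.710e+01 1.221e+02 1.000e-01] turn -0.2 now [ 0.4967 -0.3045  0.1501] t 29.3 j7 -1.43 w 0.038
```

```bash
python3 -m crank '[[[12,20,0,0,-1],[32,50,0,0,-1],[52,83,0,0,-1],[68,108,0,0,-1],[77,122,0,0,-1],[77,122,0,0,-1],[77,122,0,0,-1]]]'
python3 - <<'E'
from h import *
import pickle
c=cam('wrist','w10.png'); pickle.dump(c,open('c10.pkl','wb')); print(proj(c,'wrist',(.530,-.445,.02)))
plan(.530,-.445,.024,71.2)
E
```

```text
time: 30.0
ee_pos: [0.5312, -0.4407, 0.1501]
eef_rot: [0.987, -0.163, -0.0, -0.001]
ft_force: [0.6, 0.6, -0.7]
width: 0.0382
grip_force: 20.0
[323.26692325 187.32630539]
shift [  0.3   5.  126.2] turn 0.1 now [ 0.5313 -0.4403  0.1503] t 30.05 j7 -1.26 w 0.038
```

View pics/w10.png

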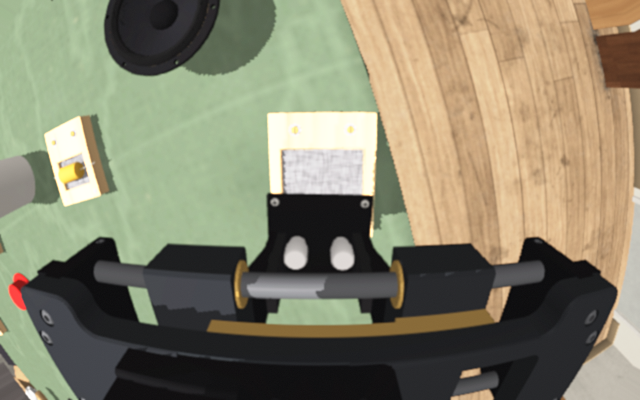

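The plate is held level and square to the nest. The nest's back corners are at (267,113) and (377,113), and the recess's back corners at (284,149) and (363,149). The plate's far corners are at (267,196) and (373,196).

Run:
```python
from h import *
import pickle
c=pickle.load(open('c10.pkl','rb')); q=lambda u,v,z=.02: at(c,'wrist',u,v,z)
def f(A,B,back,z=.02):
    a,b=q(*A,z),q(*B,z); d=(a-b)/np.hypot(*(a-b)); n=np.array([d[1],-d[0]]); print(np.hypot(*(a-b)).round(4),'yaw',np.degrees(np.arctan2(n[1],n[0])).round(1),'c',((a+b)/2-n*back).round(4)); return (a+b)/2-n*back
p1=f((267,113),(377,113),.075); p2=f((284,149),(363,149),.040); f((267,196),(373,196),.031,.144)
plan(*((p1+p2)/2),.0235,71.2)
```

```text
0.1035 yaw -18.6 c [ 0.5283 -0.4432]
0.0753 yaw -18.7 c [ 0.528  -0.4446]
0.0606 yaw -18.7 c [ 0.5292 -0.4409]
shift [ -1.8   4.6 126.7] turn 0.1 now [ 0.5313 -0.4403  0.1503] t 30.05 j7 -1.26 w 0.038
```

```bash
python3 -m crank '[[[-0.5,3.5,40,0,-1],[-0.5,3.5,75,0,-1],[-0.5,3.5,100,0,-1],[-0.5,3.5,113,0,-1],[-0.5,3.5,120,0,-1],[-0.5,3.5,123,0,-1],[-0.5,3.5,125,0,-1],[-0.5,3.5,125.7,0,-1],[-0.5,3.5,125.7,0,-1],[-0.5,3.5,125.7,0,-1]]]'; python3 -m crank '[[[0,0,0.5,0,-1],[0,0,1,0,-1],[0,0,1,0,-1]]]'; python3 -m crank '[[[0,0,0.4,0,-1],[0,0,0.8,0,-1],[0,0,0.8,0,-1]]]'
```

```text
time: 31.05
ee_pos: [0.5296, -0.4455, 0.0251]
eef_rot: [0.987, -0.163, 0.0, 0.0]
ft_force: [-0.3, 0.9, -0.5]
width: 0.0382
grip_force: 20.0
time: 31.35
ee_pos: [0.5293, -0.4454, 0.0235]
eef_rot: [0.987, -0.163, 0.0, 0.0]
ft_force: [-0.4, 0.1, -0.1]
width: 0.038
grip_force: 20.0
time: 31.65
ee_pos: [0.5294, -0.4454, 0.0234]
eef_rot: [0.987, -0.163, 0.0, 0.0]
ft_force: [-2.9, 1.7, 6.0]
width: 0.0381
grip_force: 20.0
```

Contact at the expected height. I release, lift and check everything.

```bash
python3 -m crank '[[[0,0,-0.6,0,0],[0,0,-0.6,0,0.1],[0,0,-0.6,0,0.25],[0,0,-0.6,0,0.25],[0,0,-0.6,0,0.25],[0,0,-0.6,0,0.25],[0,0,-6,0,0.25],[0,0,-25,0,0.25],[0,0,-60,0,0.25],[0,0,-105,0,0.25],[0,0,-150,0,0.25],[0,0,-150,0,0.25],[0,0,-150,0,0.25]]]'
python3 - <<'E'
from h import *
c=cam('wrist'); t=cam('top'); s=cam('side')
o=np.zeros((590,800,3),np.uint8)
o[:300,:360]=cv2.resize(c['image'][80:280,200:440],(360,300)); o[:300,360:]=cv2.resize(s['image'][150:340,210:490],(440,300)); o[300:,:]=cv2.resize(t['image'][130:250,150:480],(800,290),interpolation=cv2.INTER_CUBIC)
cv2.imwrite('pics/end.png',o[:,:,::-1])
E
```

```text
time: 32.95
ee_pos: [0.5298, -0.4458, 0.1745]
eef_rot: [0.987, -0.163, 0.001, 0.001]
ft_force: [0.1, -0.7, -0.4]
width: 0.0545
grip_force: 0.0
```

View pics/end.png

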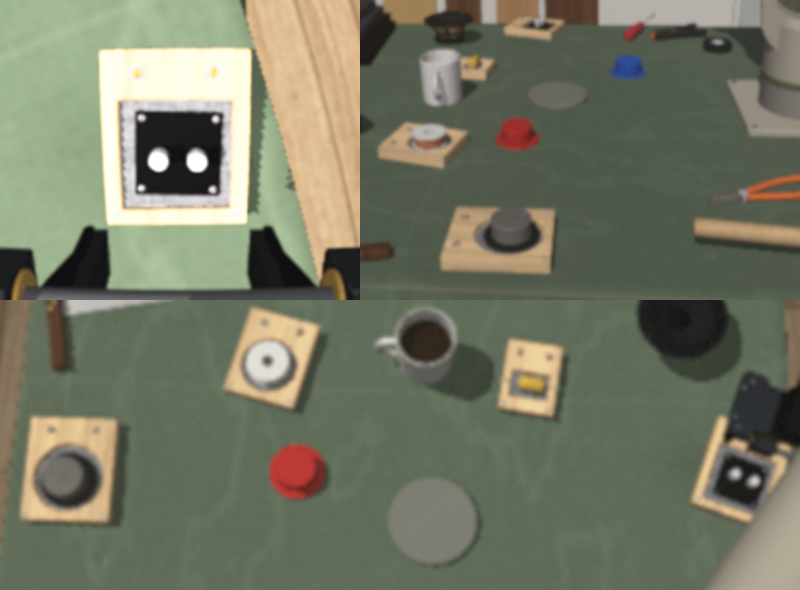

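The final pictures show all four parts flat inside their recesses. The mug and the look-alikes are where they were, and the gripper is clear.

```bash
python3 -c "
from h import *
print(r.close_job())"
```

```text
the job is handed in; nothing more can be done
None
```

The tweeter, coil, capacitor and terminal plate each lie flat in their matching nests, the mug and look-alikes are untouched, and the job was handed in at about 33 s.

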